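Third Sunday of Advent: switch on three LED candles

ROBOT

A 7-joint arm with a two-finger parallel gripper is mounted at the origin on the work surface. World frame = base frame: x ahead of the robot, y to its left, z up, the work surface at z = 0. Lengths are in m, angles in degrees, forces in N, time in s.
With the tool pointing down it reaches from about 0.425 to 0.875 m from the base axis. Payload 4.7 kg.
Tool frame: the origin (TCP) lies between the finger pads; the fingertips stand 8 mm ahead of it and the grasp point (between the pads) lies 11 mm behind it (manip.tips_ahead is the distance from the TCP to the fingertips, in m); z points along the fingers, y is the line along which they close (so a half turn about z gives the same grasp; the last joint's range is limited). The gripper opens to 85 mm and grips with 20 to 120 N. Pads are 22 mm wide; open, the fingers measure 114 mm over their backs; the gripper's body (76 mm by 85 mm) begins 54 mm behind the grasp point. The pads swing forward as they close: fully open they stand 13 mm farther back than shut.
Start: joints at [74.891, 18.392, -4.016, 83.108, 1.295, 78.541, -3.26], TCP at [0.178, -0.625, 0.239] pointing down, gripper open.
Joint ranges: [-163.93, 163.93], [-17.29, 119.83], [-79.2, 71.16], [3.27, 140.29], [-89.18, 269.18], [5.43, 117.66], [-154.24, 154.24]. Speed limits (degrees/s): [147.25, 147.25, 180, 180, 180, 180, 180].

INTERFACE

Orientations are given as [roll, pitch, yaw] about the fixed x, y, z axes, in that order (R = Rz(yaw) Ry(pitch) Rx(roll)).
In Python, from plant import manip, camera, order gives the robot as it stands.
- The arm moves only by the tool drive_tool, never from a script. Its argument "rows" is a list of rows, each an object with "hand": the closure in counts, from 0 (fully open) to 255 (shut); "linear": the shift along the tool's x, y, z in cm, a list of three; "turn": the turn about the tool's z in rad. A call has 1 to 5 rows; each row is the pose to reach, as a shift and turn from the pose commanded when the call began, along the tool's axes at that moment; what a row does not reach only later rows make up. A row lasts 1/10 s, in which the tool goes at most 50 mm and 8.59 degrees, less where a joint would pass 70% of its speed; a pose out of reach is approached as far as the arm can. A call with a gripper value outside its range is refused whole. The fingers move at their own pace and stop on an object; "grip_force" is the grip in N (left out, the last holds). Time passes only in rows, so rows that repeat a pose let the fingers close. It gives the time, the measured TCP pose, the force, the opening and the grip force at its end, in the units of the state.
- manip.get_obs(): the state, without advancing time (a new reading comes with each control period).
- camera(name): name is "scene" or "top"; returns a dict with "frame" (384x512x3 uint8, red, green, blue), "range_z" (384x512 float32, m along the optical axis (not along the pixel's ray), 0 where there is no reading), "intrinsics" (3x3 intrinsics, pixels), "T" (4x4, takes a point from camera to world coordinates). Camera axes: x right, y up, looking along -z (the intrinsics and any distortion apply to the point x, -y, -z); pixel columns grow to the right and rows downward; lengths in m; the calibration is good to about 2 mm. A picture is of the moment at which its call begins.
- order.finish_job(): hands the job in; it is judged then, once.
The state is a dict: "time_s": time; "qpos": joint angles; "joint_vel": joint speeds; "effort": joint torques, N m; "position": TCP position; "ee_rot": TCP orientation; "contact_force": force on the tool from outside, world axes, zero at the start; "torque": the same for the moment, N m; "width": finger opening in m; "finger_force": force on a finger pad.
Only numpy, scipy, OpenCV 4.12 (cv2) and the standard library are available. Lean on these libraries where they do the work, as an engineer would, in place of code of your own. Each camera call takes 0.05 s, during which the arm holds its last target. There are 200 camera calls.

TASK

It is the third Sunday of Advent: switch on three of the four LED candles on the board, the shortest first, then the next taller, then the next, by pressing the orange button on top of each fully home with the fingertips, and leave the tallest candle off. Only press: do not lift, shove or tip the candles, and leave everything else where it stands.

Things in the scene. Friction and masses are not known exactly. Their poses are not given: they have to be found in the camera images.
- candle_c1: The shortest LED pillar candle: ivory, 70 mm diameter, 55 mm tall without its button, about 0.3 kg, loose, standing on the board. Origin at the centre of its underside, z up along the candle.
- top_c1 (a point): Centre of the top face of the push button on candle_c1; it goes down with the button. The button is a flat-topped flame-orange disc, 32 mm diameter, in the middle of the candle's top, which it overtops by 12 mm when off (2 mm when fully home).
- cap_c1 (a joint): Push button of candle_c1: 0 = up (off; starts up to 1.5 mm down), 0.010 m = fully home against its stop (on). Pushed straight down; resists with about 3 N all the way (no spring) and stays where it is left.
- candle_c2: The second shortest LED pillar candle: mauve, 70 mm diameter, 75 mm tall without its button, about 0.3 kg, loose, standing on the board. Origin at the centre of its underside, z up along the candle.
- top_c2 (a point): Centre of the top face of the push button on candle_c2; it goes down with the button. The button is a flat-topped flame-orange disc, 32 mm diameter, in the middle of the candle's top, which it overtops by 12 mm when off (2 mm when fully home).
- cap_c2 (a joint): Push button of candle_c2: 0 = up (off; starts up to 1.5 mm down), 0.010 m = fully home against its stop (on). Pushed straight down; resists with about 3 N all the way (no spring) and stays where it is left.
- candle_c3: The second tallest LED pillar candle: bright red, 70 mm diameter, 95 mm tall without its button, about 0.3 kg, loose, standing on the board. Origin at the centre of its underside, z up along the candle.
- top_c3 (a point): Centre of the top face of the push button on candle_c3; it goes down with the button. The button is a flat-topped flame-orange disc, 32 mm diameter, in the middle of the candle's top, which it overtops by 12 mm when off (2 mm when fully home).
- cap_c3 (a joint): Push button of candle_c3: 0 = up (off; starts up to 1.5 mm down), 0.010 m = fully home against its stop (on). Pushed straight down; resists with about 3 N all the way (no spring) and stays where it is left.
- candle_c4: The tallest LED pillar candle: dark burgundy, 70 mm diameter, 115 mm tall without its button, about 0.3 kg, loose, standing on the board. Origin at the centre of its underside, z up along the candle.
- top_c4 (a point): Centre of the top face of the push button on candle_c4; it goes down with the button. The button is a flat-topped flame-orange disc, 32 mm diameter, in the middle of the candle's top, which it overtops by 12 mm when off (2 mm when fully home).
- cap_c4 (a joint): Push button of candle_c4: 0 = up (off; starts up to 1.5 mm down), 0.010 m = fully home against its stop (on). Pushed straight down; resists with about 3 N all the way (no spring) and stays where it is left.
- board: Dark wooden board, 240 x 240 x 12 mm, fixed to the table, carrying the four candles in a square about 130 mm apart (any candle may stand at any corner; board and square are turned by the board's yaw). Origin at the centre of its underside, z up.
- figurine: Small turned wooden figure, 34 mm diameter, 48 mm tall, 30 g, loose, standing near the middle of the board. Origin at the centre of its underside. Leave alone.
- plain_candle: Ordinary white wax candle without a button, 60 mm diameter, 90 mm tall, loose on the table just left of the board. Origin at the centre of its underside. Leave alone.
- bauble_box: Open brown box with six baubles fixed in it, 120 x 170 mm, 60 mm high, loose on the table right of the board. Origin at the centre of its underside. Leave alone.
- wire_coil: Dark coil of wire (a rigid ring), 150 mm outside diameter, 18 mm high, lying flat on the table to the left. Origin at the centre of its underside. Leave alone.

How it is judged:
By the outcome, as a careful person would: the job done as asked, in the order asked, and still so for the second after the job is handed in, with the robot touching nothing.
It also fails if it takes over 45 s, if anything falls off the work surface, if the arm or the gripper's body presses on something with over 40 N, if the wrist force passes 120 N, or if a joint passes its speed limit or range.

## Working session

There is one attempt and no reset: what is moved stays moved. The work goes in short steps, Python scripts to look and compute and a tool call to move; the robot and the scene stay as the last step left them, time stands still between calls to the robot, and variables do not carry over. Pictures are saved under pics/ and viewed, at most 10 in all, crops included, and the job is handed in when it is done.

Besides the shell and the picture viewer there is one more tool, called after "Emit:" as a command line: name --argument value ..., lists and objects as JSON in quotes. drive_tool: Moves the arm, as the interface text tells. Its arguments: {"type":"object","properties":{"rows":{"type":"array","items":{"type":"object","properties":{"hand":{"type":"number"},"linear":{"type":"array","items":{"type":"number"}},"turn":{"type":"number"}}}},"grip_force":{"type":"number"}},"required":["rows"]}

```bash
mkdir -p pics
python3 - <<'E'
from plant import manip, camera
import cv2,numpy as np
for n in("scene","top"):
    c=camera(n); cv2.imwrite(f"pics/{n}0.png",c["frame"][...,::-1]); np.savez(f"{n}0.npz",**{k:c[k] for k in("frame","range_z","intrinsics","T")})
    print(n,c["T"].round(3).tolist(),c["intrinsics"].tolist(), [k for k in c])
o=manip.get_obs();print(o,manip.tips_ahead)
E
```

```text
scene [[0.32, -0.602, 0.731, 1.268], [0.947, 0.189, -0.259, -0.12], [0.017, 0.775, 0.631, 0.696], [0.0, 0.0, 0.0, 1.0]] [[414.51228766217804, 0.0, 245.0140635281899], [0.0, 414.51228766217804, 196.3293791272579], [0.0, 0.0, 1.0]] ['frame', 'range_z', 'intrinsics', 'T']
top [[-0.006, 0.993, -0.114, 0.435], [-1.0, -0.006, 0.002, 0.113], [0.001, 0.114, 0.993, 1.251], [0.0, 0.0, 0.0, 1.0]] [[471.57401489332017, 0.0, 253.69047662089065], [0.0, 471.57401489332017, 193.4406028868121], [0.0, 0.0, 1.0]] ['frame', 'range_z', 'intrinsics', 'T']
{'time_s': 0.1, 'qpos': array([74.89177023, 18.43366692, -4.0149032 , 83.16797622,  1.29362543,
       78.54145379, -3.26043888]), 'joint_vel': array([-0.01568985, -0.10510734,  0.03074605, -0.20245544,  0.01283136,
        0.01223546, -0.02742874]), 'effort': array([ 1.17828341e-05, -4.94877434e+01, -3.84042347e-01, -3.15212023e+01,
        1.30141707e-02,  7.33970170e-03, -2.69867883e-05]), 'position': array([ 0.17807507, -0.6246417 ,  0.2383452 ]), 'ee_rot': array([-1.79902057e+02,  4.36985431e-03,  1.59165201e+01]), 'contact_force': array([-0.71299054,  0.30351043, -0.10422171]), 'torque': array([ 0.02299274, -0.01159752,  0.01862926]), 'finger_force': 0.0, 'width': 0.0853167791353252} 0.008
```

View pics/scene0.png

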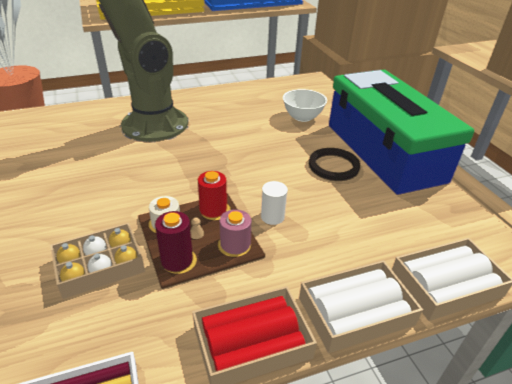

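View pics/top0.png

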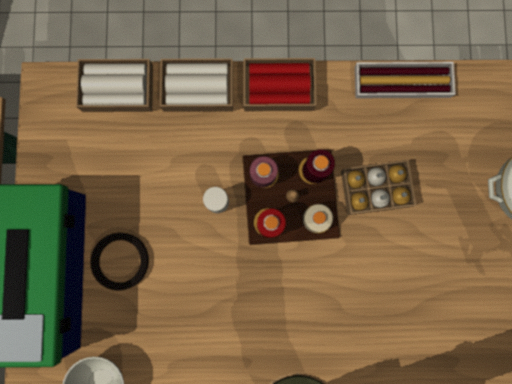

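The top view shows the orange buttons at ivory (319,218), mauve (263,171), red (270,223) and burgundy (320,163). The figurine is at (292,196), the box at (380,187) and the white candle at (215,200). The scene view agrees with this. Next I'll measure the buttons in both views.

```bash
cat > look.py <<'E'
import cv2,numpy as np
H={'c1':.055,'c2':.075,'c3':.095,'c4':.115}
SEED={'top':{'c1':(319,218),'c2':(263,171),'c3':(270,223),'c4':(320,163)},
      'scene':{'c1':(163,203),'c2':(235,217),'c3':(211,177),'c4':(173,219)}}
def ray(c,u,v,z):
    K,T=c["intrinsics"],c["T"]
    d=np.linalg.inv(K)@[u,v,1]; d=T[:3,:3]@[d[0],-d[1],-d[2]]
    o=T[:3,3]; return o+d*(z-o[2])/d[2]
def buttons(c,name,down=0.):
    hsv=cv2.cvtColor(c["frame"],cv2.COLOR_RGB2HSV)
    m=cv2.inRange(hsv,(8,170,150),(22,255,255))
    n,l,st,ce=cv2.connectedComponentsWithStats(m)
    out={}
    for k,s in SEED[name].items():
        g=[i for i in range(1,n) if st[i,4]>20 and np.hypot(*(ce[i]-s))<12]
        if not g: continue
        i=max(g,key=lambda i:st[i,4])
        # top-face centre
        out[k]=(ce[i].round(1),st[i].tolist(),ray(c,*ce[i],.012+H[k]+.012-down).round(4))
    return out
E
python3 - <<'E'
import numpy as np
from look import *
for n in("scene","top"):
    c=np.load(n+"0.npz")
    for k,v in buttons(c,n).items():
        u,w=v[0].astype(int); p=c["range_z"][w,u]; K=c["intrinsics"]
        P=c["T"]@[(v[0][0]-K[0,2])/K[0,0]*p,-(v[0][1]-K[1,2])/K[1,1]*p,-p,1]
        print(n,k,*v,P[:3].round(4))
    im=cv2.resize(c["frame"][135:255,190:440] if n=="top" else c["frame"][150:290,30:310],None,fx=2.8,fy=2.8,interpolation=cv2.INTER_CUBIC)
    cv2.imwrite(f"pics/{n}crop.png",im[...,::-1])
E
```

```text
scene c1 [162.9 202.7] [157, 198, 13, 10, 102] [ 0.5188 -0.0548  0.079 ] [ 0.5144 -0.0545  0.0753]
scene c2 [234.9 216.8] [229, 212, 13, 11, 125] [0.6363 0.0818 0.099 ] [0.6313 0.0833 0.0943]
scene c3 [211.3 175.4] [205, 171, 14, 11, 120] [0.5028 0.0659 0.119 ] [0.4971 0.0673 0.1149]
scene c4 [171.3 218.4] [163, 212, 17, 14, 173] [ 0.645  -0.0538  0.139 ] [ 0.641  -0.0534  0.1355]
top c1 [319.  217.2] [314, 212, 11, 11, 100] [ 0.5092 -0.0518  0.079 ] [ 0.5096 -0.0526  0.0731]
top c2 [263.7 169. ] [259, 164, 11, 11, 102] [0.6283 0.0854 0.099 ] [0.6287 0.0853 0.0955]
top c3 [271.3 222. ] [266, 217, 12, 11, 106] [0.4958 0.0687 0.119 ] [0.496  0.0686 0.1163]
top c4 [321.2 161.8] [315, 156, 13, 12, 120] [ 0.6381 -0.0514  0.139 ] [ 0.6381 -0.0515  0.1389]
```

Emit:
drive_tool --rows '[{"hand": 255, "linear": [3.5, -3.4, 0], "turn": 0}, {"hand": 255, "linear": [7, -6.8, 0], "turn": 0}, {"hand": 255, "linear": [10.5, -10.2, 0], "turn": 0}, {"hand": 255, "linear": [14, -13.6, 0], "turn": 0}, {"hand": 255, "linear": [17.5, -17, 0], "turn": 0}]' --grip_force 40

```text
time_s: 0.6
position: [0.3004, -0.4116, 0.2389]
ee_rot: [-180.0, 0.0, 15.9]
contact_force: [1.0, 0.8, 0.4]
width: 0.0122
finger_force: 0.0
```

Emit:
drive_tool --rows '[{"hand": 255, "linear": [3.5, -3.4, 0], "turn": 0}, {"hand": 255, "linear": [7, -6.8, 0], "turn": 0}, {"hand": 255, "linear": [10.5, -10.2, 0], "turn": 0}, {"hand": 255, "linear": [14, -13.6, 0], "turn": 0}, {"hand": 255, "linear": [17.5, -17, 0], "turn": 0}]'

```text
time_s: 1.1
position: [0.4219, -0.2002, 0.2391]
ee_rot: [180.0, 0.0, 15.9]
contact_force: [1.0, 0.2, -0.3]
width: -0.0002
finger_force: 0.0
```

```bash
cat > go.py <<'E'
import sys,numpy as np
from plant import manip
from scipy.spatial.transform import Rotation as R
XY={'c1':(.511,-.053,.055),'c2':(.630,.084,.075),'c3':(.497,.068,.095)}
o=manip.get_obs(); p=o["position"]
r=R.from_euler('xyz',o["ee_rot"],degrees=True)
x,y,h=XY[sys.argv[1]]
home=.012+h+.002+manip.tips_ahead   # TCP z with button home
print('t',o["time_s"],'pos',p.round(4),'rot',o["ee_rot"].round(2),'w',o["width"],'F',o["contact_force"].round(1),
 'shift cm to TCP over home:',(100*r.inv().apply([x-p[0],y-p[1],home-p[2]])).round(2),'home z',home)
E
python3 go.py c1
```

```text
t 1.1 pos [ 0.4219 -0.2002  0.2391] rot [1.7998e+02 2.0000e-02 1.5910e+01] w -0.00015317220210631495 F [ 1.   0.2 -0.3] shift cm to TCP over home: [ 12.61 -11.72  16.2 ] home z 0.07700000000000001
```

Emit:
drive_tool --rows '[{"hand": 255, "linear": [3.4, -3.1, 0], "turn": 0}, {"hand": 255, "linear": [6.8, -6.3, 0], "turn": 0}, {"hand": 255, "linear": [10, -9.3, 2], "turn": 0}, {"hand": 255, "linear": [12.6, -11.7, 5], "turn": 0}, {"hand": 255, "linear": [12.6, -11.7, 9], "turn": 0}]'

```text
time_s: 1.6
position: [0.5139, -0.0489, 0.15]
ee_rot: [-180.0, -0.4, 16.4]
contact_force: [0.1, -0.5, -0.4]
width: 0.0001
finger_force: 0.0
```

Emit:
drive_tool --rows '[{"hand": 255, "linear": [0, 0, 2], "turn": 0}, {"hand": 255, "linear": [0, 0, 4], "turn": 0}, {"hand": 255, "linear": [0, 0, 4], "turn": 0}, {"hand": 255, "linear": [0, 0, 4], "turn": 0}]'

```text
time_s: 2.0
position: [0.5105, -0.055, 0.1094]
ee_rot: [-180.0, 0.0, 15.9]
contact_force: [-1.2, -0.7, 0.3]
width: 0.0001
finger_force: 0.0
```

```bash
python3 go.py c1
python3 - <<'E'
from plant import camera
import cv2,numpy as np
a=camera("scene")["frame"][130:290,60:300]; b=camera("top")["frame"][120:280,200:440]
cv2.imwrite("pics/a1.png",cv2.resize(np.hstack([a,b]),(800,267),interpolation=cv2.INTER_CUBIC)[...,::-1])
E
```

```text
t 2.0 pos [ 0.5105 -0.055   0.1094] rot [-1.7997e+02  3.0000e-02  1.5920e+01] w 0.00010783452799858983 F [-1.2 -0.7  0.3] shift cm to TCP over home: [ 0.1  -0.18  3.24] home z 0.07700000000000001
```

View pics/a1.png

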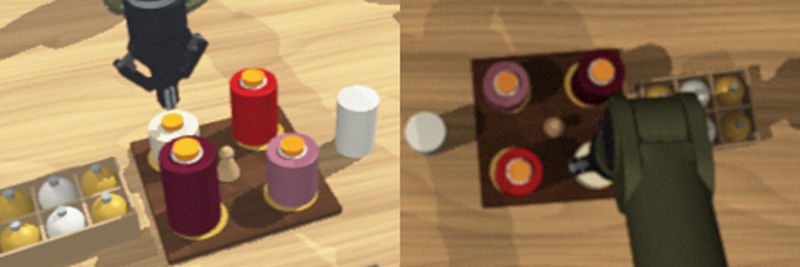

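The shut fingertips hang over the ivory button (crop 172,105 above 173,122) and nothing has been disturbed. I'll go down in small steps and watch the force.

Emit:
drive_tool --rows '[{"hand": 255, "linear": [0.1, -0.2, 1.0], "turn": 0}, {"hand": 255, "linear": [0.1, -0.2, 1.8], "turn": 0}, {"hand": 255, "linear": [0.1, -0.2, 2.2], "turn": 0}, {"hand": 255, "linear": [0.1, -0.2, 2.5], "turn": 0}, {"hand": 255, "linear": [0.1, -0.2, 2.7], "turn": 0}]'

```text
time_s: 2.6
position: [0.5106, -0.0528, 0.0821]
ee_rot: [-180.0, 0.1, 15.9]
contact_force: [-2.7, -0.5, 3.3]
width: 0.0003
finger_force: 1.5
```

Emit:
drive_tool --rows '[{"hand": 255, "linear": [0, 0, 0.15], "turn": 0}, {"hand": 255, "linear": [0, 0, 0.3], "turn": 0}, {"hand": 255, "linear": [0, 0, 0.4], "turn": 0}, {"hand": 255, "linear": [0, 0, 0.4], "turn": 0}]'

```text
time_s: 3.0
position: [0.5113, -0.0529, 0.0781]
ee_rot: [180.0, -0.0, 15.9]
contact_force: [-0.6, 0.4, 0.4]
width: -0.0003
finger_force: 0.0
```

```bash
python3 go.py c1
```

```text
t 3.0 pos [ 0.5113 -0.0529  0.0781] rot [ 1.7998e+02 -4.0000e-02  1.5920e+01] w -0.00030007828784773416 F [-0.6  0.4  0.4] shift cm to TCP over home: [-0.03 -0.    0.11] home z 0.07700000000000001
```

Emit:
drive_tool --rows '[{"hand": 255, "linear": [0, 0, 0.07], "turn": 0}, {"hand": 255, "linear": [0, 0, 0.15], "turn": 0}, {"hand": 255, "linear": [0, 0, 0.15], "turn": 0}]'

```text
time_s: 3.3
position: [0.5116, -0.0529, 0.0771]
ee_rot: [180.0, -0.1, 15.9]
contact_force: [-0.6, 0.1, 3.5]
width: -0.0001
finger_force: 1.7
```

Emit:
drive_tool --rows '[{"hand": 255, "linear": [0, 0, 0.1], "turn": 0}, {"hand": 255, "linear": [0, 0, 0.1], "turn": 0}]'

```text
time_s: 3.5
position: [0.5116, -0.053, 0.077]
ee_rot: [179.9, -0.0, 15.9]
contact_force: [-3.6, 0.2, 10.3]
width: -0.0003
finger_force: 5.2
```

Emit:
drive_tool --rows '[{"hand": 255, "linear": [0, 0, 0.08], "turn": 0}, {"hand": 255, "linear": [0, 0, 0.08], "turn": 0}]'

```text
time_s: 3.7
position: [0.5117, -0.0529, 0.077]
ee_rot: [179.9, -0.0, 15.9]
contact_force: [-5.3, -0.0, 16.2]
width: 0.0001
finger_force: 8.0
```

The button is hard against its stop: z stays at 0.077 while the force climbs to 16 N. Now lift straight up.

Emit:
drive_tool --rows '[{"hand": 255, "linear": [0, 0, -0.5], "turn": 0}, {"hand": 255, "linear": [0, 0, -2.5], "turn": 0}, {"hand": 255, "linear": [0, 0, -6], "turn": 0}, {"hand": 255, "linear": [0, 0, -9.5], "turn": 0}, {"hand": 255, "linear": [0, 0, -10], "turn": 0}]'

```text
time_s: 4.2
position: [0.5138, -0.053, 0.1791]
ee_rot: [179.8, -0.4, 15.9]
contact_force: [-0.1, -0.1, -1.3]
width: 0.0002
finger_force: 0.0
```

```bash
python3 go.py c2
```

```text
t 4.2 pos [ 0.5138 -0.053   0.1791] rot [179.78  -0.38  15.92] w 0.00015148987170163436 F [-0.1 -0.1 -1.3] shift cm to TCP over home: [ 14.87 -10.02   8.27] home z 0.097
```

Emit:
drive_tool --rows '[{"hand": 255, "linear": [3.8, -2.5, 0], "turn": 0}, {"hand": 255, "linear": [7.6, -5, 0], "turn": 0}, {"hand": 255, "linear": [11.4, -7.5, 0], "turn": 0}, {"hand": 255, "linear": [15, -10, 0], "turn": 0}, {"hand": 255, "linear": [15, -10, 2], "turn": 0}]'

```text
time_s: 4.7
position: [0.6311, 0.0925, 0.1561]
ee_rot: [-179.7, -0.4, 16.3]
contact_force: [-0.0, 0.2, 0.0]
width: -0.0001
finger_force: 0.0
```

Emit:
drive_tool --rows '[{"hand": 255, "linear": [0, 0, 2], "turn": 0}, {"hand": 255, "linear": [0, 0, 2.5], "turn": 0}, {"hand": 255, "linear": [0, 0, 2.5], "turn": 0}, {"hand": 255, "linear": [0, 0, 2.5], "turn": 0}]'

```text
time_s: 5.1
position: [0.6282, 0.0841, 0.1305]
ee_rot: [180.0, -0.0, 15.9]
contact_force: [1.2, 0.4, 0.3]
width: 0.0
finger_force: 0.0
```

```bash
python3 go.py c2
python3 - <<'E'
from plant import camera
import cv2,numpy as np
from look import *
c=camera("scene");t=camera("top")
print({k:v[2] for k,v in buttons(c,"scene",0).items()}); print(ray(c,*buttons(c,"scene")['c1'][0],.069))
a=c["frame"][130:290,60:300]; b=t["frame"][120:280,200:440]
cv2.imwrite("pics/a2.png",cv2.resize(np.hstack([a,b]),(800,267),interpolation=cv2.INTER_CUBIC)[...,::-1])
E
```

```text
t 5.1 pos [0.6282 0.0841 0.1305] rot [ 1.7999e+02 -4.0000e-02  1.5890e+01] w 2.0241930591533982e-05 F [1.2 0.4 0.3] shift cm to TCP over home: [0.17 0.06 3.35] home z 0.097
{'c2': array([0.6363, 0.0818, 0.099 ]), 'c3': array([0.4947, 0.0636, 0.119 ]), 'c4': array([ 0.6474, -0.0534,  0.139 ])}Traceback (most recent call last):
  File "<stdin>", line 5, in <module>
KeyError: 'c1'
```

Run:
```python
from plant import camera
import cv2,numpy as np
c=camera("scene");t=camera("top")
a=c["frame"][130:290,60:300]; b=t["frame"][120:280,200:440]
cv2.imwrite("pics/a2.png",cv2.resize(np.hstack([a,b]),(800,267),interpolation=cv2.INTER_CUBIC)[...,::-1])
```

```text
(no output)
```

View pics/a2.png

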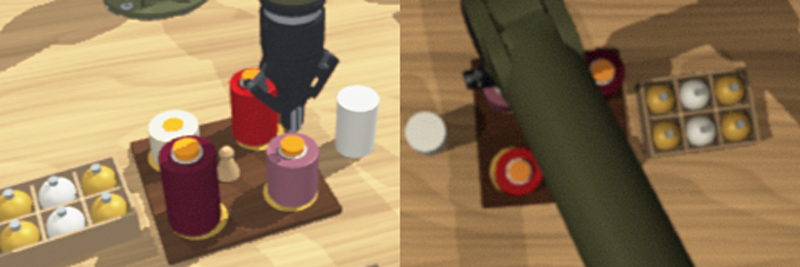

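The ivory button is now home and its candle hasn't moved (crop 173,125). The tips hang over the mauve button (crop 292,130 above 292,146). Red is partly hidden by the gripper. Next I'll press mauve.

Emit:
drive_tool --rows '[{"hand": 255, "linear": [0.1, 0, 1.0], "turn": 0}, {"hand": 255, "linear": [0.1, 0, 1.8], "turn": 0}, {"hand": 255, "linear": [0.1, 0, 2.2], "turn": 0}, {"hand": 255, "linear": [0.1, 0, 2.5], "turn": 0}, {"hand": 255, "linear": [0.1, 0, 2.8], "turn": 0}]'

```text
time_s: 5.8
position: [0.6285, 0.0846, 0.1019]
ee_rot: [180.0, 0.1, 15.9]
contact_force: [-2.3, -1.0, 3.4]
width: 0.0002
finger_force: 1.6
```

Emit:
drive_tool --rows '[{"hand": 255, "linear": [0, 0, 0.2], "turn": 0}, {"hand": 255, "linear": [0, 0, 0.4], "turn": 0}, {"hand": 255, "linear": [0, 0, 0.55], "turn": 0}, {"hand": 255, "linear": [0, 0, 0.6], "turn": 0}, {"hand": 255, "linear": [0, 0, 0.6], "turn": 0}]'

```text
time_s: 6.3
position: [0.6289, 0.0847, 0.0973]
ee_rot: [180.0, -0.0, 15.9]
contact_force: [-4.6, -1.4, 10.0]
width: 0.0001
finger_force: 4.7
```

Emit:
drive_tool --rows '[{"hand": 255, "linear": [0, 0, 0.1], "turn": 0}, {"hand": 255, "linear": [0, 0, 0.1], "turn": 0}]'

```text
time_s: 6.5
position: [0.629, 0.0847, 0.0973]
ee_rot: [179.9, -0.0, 15.9]
contact_force: [-6.7, -1.9, 14.5]
width: 0.0001
finger_force: 7.0
```

Mauve is against its stop: z is constant at 14.5 N. Lift straight up.

Emit:
drive_tool --rows '[{"hand": 255, "linear": [0, 0, -0.5], "turn": 0}, {"hand": 255, "linear": [0, 0, -2.5], "turn": 0}, {"hand": 255, "linear": [0, 0, -6], "turn": 0}, {"hand": 255, "linear": [0, 0, -9], "turn": 0}, {"hand": 255, "linear": [0, 0, -9], "turn": 0}]'

```text
time_s: 7.0
position: [0.6319, 0.0858, 0.1899]
ee_rot: [179.9, -0.5, 15.9]
contact_force: [0.1, -0.2, 0.9]
width: -0.0003
finger_force: 0.0
```

```bash
python3 go.py c3
```

```text
t 7.0 pos [0.6319 0.0858 0.1899] rot [179.93  -0.53  15.92] w -0.00027706189006062893 F [ 0.1 -0.2  0.9] shift cm to TCP over home: [-13.53  -2.     7.16] home z 0.11699999999999999
```

Emit:
drive_tool --rows '[{"hand": 255, "linear": [-4, -0.6, 0], "turn": 0}, {"hand": 255, "linear": [-8, -1.2, 0], "turn": 0}, {"hand": 255, "linear": [-12, -1.8, 0], "turn": 0}, {"hand": 255, "linear": [-13.2, -2, 1], "turn": 0}, {"hand": 255, "linear": [-13.2, -2, 2.5], "turn": 0}]'

```text
time_s: 7.5
position: [0.4957, 0.0671, 0.1599]
ee_rot: [179.8, -0.1, 15.9]
contact_force: [0.2, -0.4, -0.5]
width: 0.0003
finger_force: 0.0
```

Emit:
drive_tool --rows '[{"hand": 255, "linear": [0, 0, 1], "turn": 0}, {"hand": 255, "linear": [0, 0, 1.5], "turn": 0}, {"hand": 255, "linear": [0, 0, 1.5], "turn": 0}, {"hand": 255, "linear": [0, 0, 1.5], "turn": 0}]'

```text
time_s: 7.9
position: [0.497, 0.0682, 0.1448]
ee_rot: [-179.9, -0.0, 15.9]
contact_force: [0.3, -1.1, 0.8]
width: 0.0
finger_force: 0.0
```

```bash
python3 go.py c3
python3 - <<'E'
from plant import camera
import cv2,numpy as np
c=camera("scene");t=camera("top")
a=c["frame"][130:290,60:300]; b=t["frame"][120:280,200:440]
cv2.imwrite("pics/a3.png",cv2.resize(np.hstack([a,b]),(800,267),interpolation=cv2.INTER_CUBIC)[...,::-1])
E
```

```text
t 7.9 pos [0.497  0.0682 0.1448] rot [-179.93   -0.     15.94] w 3.088600674445055e-05 F [ 0.3 -1.1  0.8] shift cm to TCP over home: [-0.01  0.02  2.78] home z 0.11699999999999999
```

View pics/a3.png

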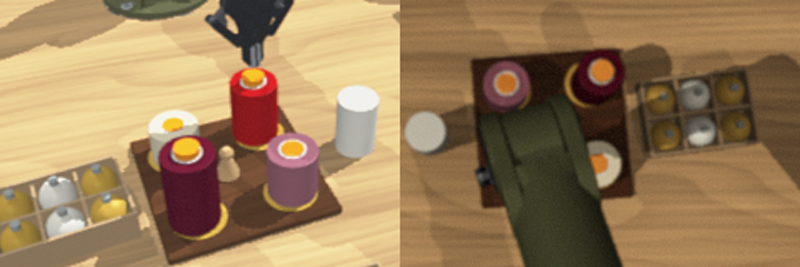

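The mauve button is home (crop 292,150) and everything still stands in place. The tips are centred over the red button (253,63 above 253,77), so I'll press it.

Emit:
drive_tool --rows '[{"hand": 255, "linear": [0, 0, 0.8], "turn": 0}, {"hand": 255, "linear": [0, 0, 1.4], "turn": 0}, {"hand": 255, "linear": [0, 0, 1.7], "turn": 0}, {"hand": 255, "linear": [0, 0, 2.0], "turn": 0}, {"hand": 255, "linear": [0, 0, 2.3], "turn": 0}]'

```text
time_s: 8.5
position: [0.4963, 0.0677, 0.122]
ee_rot: [180.0, 0.0, 15.9]
contact_force: [-0.6, -0.5, 2.7]
width: -0.0002
finger_force: 1.6
```

Emit:
drive_tool --rows '[{"hand": 255, "linear": [0, 0, 0.2], "turn": 0}, {"hand": 255, "linear": [0, 0, 0.4], "turn": 0}, {"hand": 255, "linear": [0, 0, 0.55], "turn": 0}, {"hand": 255, "linear": [0, 0, 0.6], "turn": 0}, {"hand": 255, "linear": [0, 0, 0.6], "turn": 0}]'

```text
time_s: 9.0
position: [0.4968, 0.0678, 0.1172]
ee_rot: [180.0, -0.0, 15.9]
contact_force: [-3.5, -0.7, 11.4]
width: 0.0004
finger_force: 5.4
```

Emit:
drive_tool --rows '[{"hand": 255, "linear": [0, 0, 0.1], "turn": 0}, {"hand": 255, "linear": [0, 0, 0.1], "turn": 0}]'

```text
time_s: 9.2
position: [0.4972, 0.0679, 0.1172]
ee_rot: [179.9, -0.1, 15.9]
contact_force: [-6.7, -0.4, 18.2]
width: -0.0003
finger_force: 8.7
```

Red is home at 18 N. Lift and check everything.

Emit:
drive_tool --rows '[{"hand": 255, "linear": [0, 0, -0.5], "turn": 0}, {"hand": 255, "linear": [0, 0, -2.5], "turn": 0}, {"hand": 255, "linear": [0, 0, -6], "turn": 0}, {"hand": 255, "linear": [0, 0, -9], "turn": 0}, {"hand": 255, "linear": [0, 0, -10], "turn": 0}]'

```text
time_s: 9.7
position: [0.4983, 0.0681, 0.2179]
ee_rot: [179.9, -0.3, 15.9]
contact_force: [0.6, -0.4, 0.6]
width: -0.0002
finger_force: 0.0
```

Emit:
drive_tool --rows '[{"hand": 255, "linear": [0, 0, 0], "turn": 0}, {"hand": 255, "linear": [0, 0, 0], "turn": 0}, {"hand": 255, "linear": [0, 0, 0], "turn": 0}]'

```text
time_s: 10.0
position: [0.4955, 0.0675, 0.2132]
ee_rot: [-180.0, 0.2, 15.9]
contact_force: [-0.4, -0.2, -0.7]
width: 0.0001
finger_force: 0.0
```

Run:
```python
from plant import camera
import cv2,numpy as np
c=camera("scene");K,T=c["intrinsics"],c["T"]
m=cv2.inRange(cv2.cvtColor(c["frame"],cv2.COLOR_RGB2HSV),(8,170,150),(22,255,255)); n,l,st,ce=cv2.connectedComponentsWithStats(m)
for s in [(162.9,206),(234.9,220),(211.3,179),(171.3,218.4)]:
    i=min(range(1,n),key=lambda i:np.hypot(*(ce[i]-s))+(99 if st[i,4]<25 else 0)); u,v=ce[i]; p=float(np.median(c["range_z"][l==i]))
    print(ce[i].round(1),st[i,4],(T@[(u-K[0,2])/K[0,0]*p,-(v-K[1,2])/K[1,1]*p,-p,1])[:3].round(4))
cv2.imwrite("pics/a4.png",cv2.resize(c["frame"][130:290,60:300],(800,533),interpolation=cv2.INTER_CUBIC)[...,::-1])
```

```text
[171.4 219.2] 90 [ 0.6459 -0.0539  0.1376]
[236.  219.9] 30 [0.6345 0.0848 0.0877]
[236.  219.9] 30 [0.6345 0.0848 0.0877]
[171.4 219.2] 90 [ 0.6459 -0.0539  0.1376]
```

View pics/a4.png

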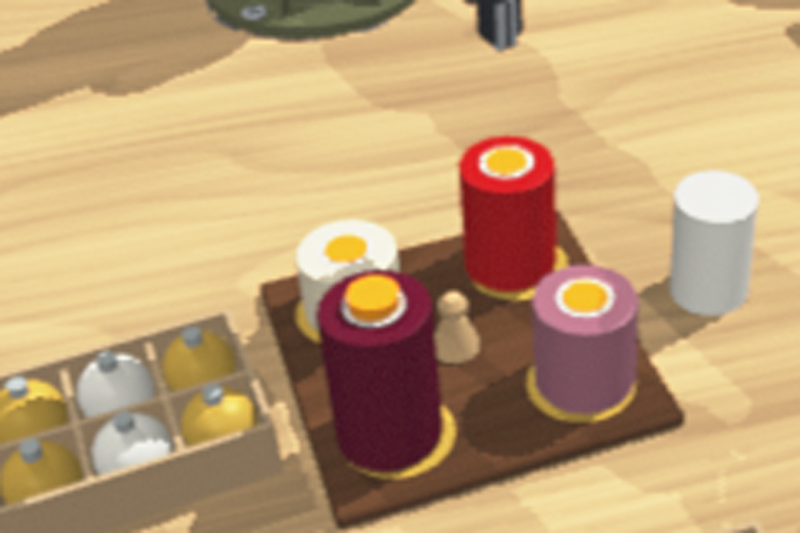

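The ivory (346,248), mauve (584,297) and red (506,161) buttons are all down flush. Burgundy (372,297) is still up, and all the candles stand in place. The gripper is clear, so I'm handing in.

```bash
python3 -c "
from plant import order
print(order.finish_job())"
```

```text
the job is handed in; nothing more can be done
None
```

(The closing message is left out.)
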